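Start the temperature logger under its push-latch cover

TASK

Start the temperature logger: gently press down on its blue cover so that it pops open, push the green button underneath fully in, then swing the cover back down and gently press it until it latches shut again. Do all of it by pushing with the fingers: do not grip or lift anything, leave the red button alone, do not shove the logger about, and leave the two bottles and the slide box where they stand.

Things in the scene. Friction and masses are not known exactly. Their poses are not given: they have to be found in the camera images.
- logger: white case, loose on rubber feet, 2 kg, 140 (x) x 158 (y) x 75 mm high. Origin: centre of its underside. Its x points from the front (display, robot's side) to the hinge at the back; y to the left, z up. Two 8 mm side walls, tops at z=75 mm, stand left and right of the 138 mm wide cover. Inside: flat deck at z=35 mm, front wall (x=-57 to -63 mm) up to z=58 mm.
- cover (a joint): angle of the blue cover (rad): 0 latched shut, negative while pressed in (hard stop at -0.065, about 6 mm at the pad), 1.65 wide open, just past upright. Push-push latch: press the shut cover to its stop and let go: a spring swings it wide open in about 2 s. Push it down again (about 2 N at its edge) to its stop and let go: it latches. Too short a press does nothing. 7 to 15 N at the stop is ample.
- cover_press (a point): middle of the black ribbed pad on top of the cover near its free front edge, where to press; it moves with the cover. Pad 34 x 60 mm, 94 mm from the hinge line. Shut: at logger x=-42, y=0, z=74 mm. Site axes are the cover's: x towards the hinge, z out of its outer (top) face.
- cover_edge (a point): middle of the cover's free edge, on its outer face, 120 mm from the hinge line. The cover is a 6 mm plate, 138 mm wide.
- hinge_line (a point): middle of the cover's hinge axis, fixed in the case at logger x=52, y=0, z=71 mm; the axis runs along the logger's y. The cover opens up and back about it, away from the front.
- green_button_top (a point): centre of the top of the green push button, 26 mm wide, under the cover: logger x=-33, y=40, z=53 mm (left of the middle). Round black collar 44 mm wide, its top 6 mm below the button's.
- green_button (a joint): how far the green button is pushed in (m): 0 out, 0.006 fully in at about 5 N; it springs back.
- red_button_top (a point): centre of the top of the red push button, same build, logger x=-33, y=-40, z=53 mm (right of the middle). Not to be pressed.
- red_button (a joint): how far the red button is pushed in (m): 0 out, 0.006 fully in.
- bottle: white reagent bottle with a blue cap, 54 mm wide, 100 mm high, standing loose. Origin: centre of its underside.
- dropper: small white reagent bottle with a green cap, 26 mm wide, 70 mm high, standing loose. Origin: centre of its underside.
- slide_box: white and blue cardboard box of slides, 56 x 82 x 34 mm, loose. Origin: centre of its underside.

How it is judged (in metres and radians):
On the way, in this order (a step that is already met when the one before it is completed fails the run):
1. the cover has popped wide open (value of joint cover above 1.4 rad), for 0.2 s.
2. the green button is pushed in while the cover stands open (value of joint green_button above 0.0045 m and value of joint cover above 1 rad), for 0.05 s.
3. the cover is pressed down past its shut position (value of joint cover below -0.035 rad), for 0.02 s.
At the end, for the whole second after the job is handed in: The cover is latched shut by itself (within 0.03 rad of 0, at rest), both buttons are out again, the logger stands flat within 30 mm of its start, and the bottles and the slide box are within 30 mm of theirs (value of joint cover between -0.03 and 0.03 rad and velocity of joint cover between -0.05 and 0.05 rad/s and value of joint each of green_button, red_button below 0.002 m and distance of each of logger, bottle, dropper, slide_box from where it was at the start of the episode below 0.03 m and angle between logger's own z axis and vertical below 0.05 rad); the robot touches nothing.
It fails at once if the red button is pushed in (more than 3 mm) (value of joint red_button above 0.003 m).
It fails at once if the cover is slammed (pressed with over 80 N) (contact force between the fingers and cover above 80 N).
It fails at once if the standing cover is gripped (squeezed with over 30 N while it is open) (contact force between the fingers and cover above 30 N and value of joint cover above 0.3 rad).
It fails at once if the logger is lifted, tipped, or shoved more than 30 mm (height (world z) of logger above 0.01 m or angle between logger's own z axis and vertical above 0.12 rad or distance of logger from where it was at the start of the episode above 0.03 m).
It fails at once if a bottle or the slide box is lifted, tipped over or moved more than 30 mm (distance of any of bottle, dropper, slide_box from where it was at the start of the episode above 0.03 m or angle between any of bottle, dropper, slide_box's own z axis and vertical above 0.5 rad).
It also fails if it takes over 56 s, if anything falls off the work surface, if the arm or the gripper's body presses on something with over 40 N, if the wrist force passes 120 N, or if a joint passes its speed limit or range.

ROBOT

A 6-joint arm with a two-finger parallel gripper is mounted at the origin on the work surface; the furniture and walls round the work are solid. World frame = base frame: x ahead of the robot, y to its left, z up, the work surface at z = 0. Lengths are in mm, angles in rad, forces in N, time in s.
With the tool pointing down it reaches from about 350 to 775 mm from the base axis. Payload 7.3 kg.
Tool frame: the origin (TCP) lies between the finger pads; the fingertips stand 17 mm ahead of it and the grasp point (between the pads) lies 2 mm behind it; z points along the fingers, y is the direction in which the jaws open and shut (so a half turn about z gives the same grasp; the last joint's range is limited). The gripper opens to 92 mm and grips with 3 to 60 N. Pads are 19 mm wide; open, the fingers measure 130 mm over their backs; the gripper's body (75 mm by 190 mm) begins 47 mm behind the grasp point.
Start: joints at [-1.306, 0.342, 1.524, -0, 1.275, -0.146], TCP at [209.678, -481.33, 243.741] pointing down, gripper open.
Joint ranges: [-2.53, 2.53], [-0.77, 2.02], [0.04, 2.7], [-1, 4.14], [0.28, 2.66], [-3.11, 3.11]. Speed limits (rad/s): [2.57, 2.57, 3.14, 3.14, 3.14, 3.14].

INTERFACE

Orientations are given as [roll, pitch, yaw] about the fixed x, y, z axes, in that order (R = Rz(yaw) Ry(pitch) Rx(roll)).
In Python, from plant import get_obs, capture, get_calibration, close_job gives the robot as it stands.
- The arm moves only by the tool carry_out, never from a script. Its argument "moves" is one flat list of numbers, 7 for each row, row after row: the shift along the tool's x, y, z normalised to -1 to 1, where 1 is 40 cm, then the turn, a rotation vector about the tool's x, y, z normalised to -1 to 1, where 1 is 30 degrees, then the opening, from 0 (shut) to 1 (fully open). A call has exactly 8 rows; each row is the pose to reach, as a shift and turn from the pose measured when the call began, along the tool's axes at that moment; what a row does not reach only later rows make up. A row lasts 1/10 s, in which the tool goes at most 50 mm and 8.59 degrees, less where a joint would pass 70% of its speed; a pose out of reach is approached as far as the arm can. A call with a number of a shift or a turn outside -1 to 1 is refused whole. A call with a gripper value outside its range is refused whole. The fingers move at their own pace and stop on an object; the grip force is fixed at half the most. Time passes only in rows, so rows that repeat a pose let the fingers close, or fill a call up. It gives the time, the measured TCP pose, the force and the opening at its end, in the units of the state.
- get_obs(): the state, without advancing time (a new reading comes with each control period).
- capture(name): name is "scene" or "side" or "wrist"; returns the picture (420x560x3 uint8, red, green, blue); there is no depth.
- get_calibration(name): a dict with "vfov" (degrees; the focal length in pixels is half the picture's height over the tangent of half this angle, whatever the lens; pixels are square), "cx", "cy" (the principal point, pixels), "cam_to_world" (4x4, takes a point from camera to world coordinates). Camera axes: x right, y up, looking along -z (the intrinsics and any distortion apply to the point x, -y, -z); pixel columns grow to the right and rows downward; lengths in mm; the calibration is good to about 2 mm. A picture is of the moment at which its call begins: read the wrist's pose just before it. get_calibration takes no time and is no camera call; for the wrist camera it gives the pose at the moment of the call.
- close_job(): hands the job in, once; it reports no verdict.
The state is a dict: "time": time; "joint_positions": joint angles; "dq": joint speeds; "tau": joint torques, N m; "tool_pos": TCP position; "tcp_rot": TCP orientation; "contact_force": force on the tool from outside, world axes, zero at the start; "moment": the same for the moment, N m; "grip_width": finger opening in mm.
Only numpy, scipy, OpenCV 4.12 (cv2) and the standard library are available. Lean on these libraries where they do the work, as an engineer would, in place of code of your own. Each camera call takes 0.05 s, during which the arm holds its last target.

## Working session

There is one attempt and no reset: what is moved stays moved. The work goes in short steps, Python scripts to look and compute and a tool call to move; the robot and the scene stay as the last step left them, time stands still between calls to the robot, and variables do not carry over. Pictures are saved under pics/ and viewed, and the job is handed in when it is done.

Besides the shell and the picture viewer there is one more tool, called after ">>>" as name(argument=value, ...) on one line, values as JSON. carry_out: Moves the arm, as the interface text tells. Scaled input: -1 to 1 covers 40 cm each way for a shift and 30 degrees each way for a turn. Its arguments: {"type":"object","properties":{"moves":{"type":"array","items":{"type":"number"}}},"required":["moves"]}

```bash
ls; mkdir -p pics; python3 - <<'E'
from plant import *
import cv2
o=get_obs();print(o)
for n in("scene","side","wrist"):
    c=get_calibration(n);print(n,c)
    cv2.imwrite(f"pics/{n}0.png",cv2.cvtColor(capture(n),cv2.COLOR_RGB2BGR))
E
```

```text
pics
{'time': 0.0, 'joint_positions': array([-1.30600845e+00,  3.42697184e-01,  1.52498487e+00, -6.60773536e-05,
        1.27539345e+00, -1.45990527e-01]), 'dq': array([-0.00101005, -0.00032686, -0.00037083, -0.0017002 ,  0.00021283,
       -0.000635  ]), 'tau': array([ 3.32821604e-03, -4.31235659e+01, -2.44217205e+01,  7.20569585e-02,
        5.59404760e-02, -1.03205975e-04]), 'tool_pos': array([ 209.55440572, -480.96244923,  243.06941617]), 'tcp_rot': array([-3.14011639e+00, -1.53198772e-04,  4.10797570e-01]), 'contact_force': array([-0.11908378,  1.41304803,  0.75877749]), 'moment': array([0.0036402 , 0.04624647, 0.06513435]), 'grip_width': 91.68535908919036}
scene {'vfov': 44.451298702141834, 'cx': 274.9670814261515, 'cy': 205.39020137621614, 'cam_to_world': array([[-7.26128549e-01,  5.02896488e-01, -4.68862936e-01,
        -5.28265582e+01],
       [-6.87421195e-01, -5.44651323e-01,  4.80423809e-01,
         5.19225420e+02],
       [-1.37633719e-02,  6.71155763e-01,  7.41188580e-01,
         8.38853931e+02],
       [ 0.00000000e+00,  0.00000000e+00,  0.00000000e+00,
         1.00
[... 199 characters left out ...]
       [-5.38075106e-02, -6.17811388e-01,  7.84483168e-01,
         7.04290274e+02],
       [ 2.18469335e-02,  7.84704862e-01,  6.19484456e-01,
         6.52821205e+02],
       [ 0.00000000e+00,  0.00000000e+00,  0.00000000e+00,
         1.00000000e+00]])}
wrist {'vfov': 67.33631710164919, 'cx': 282.70555050345644, 'cy': 206.18453807213785, 'cam_to_world': array([[ 4.01035003e-01,  8.84625217e-01,  2.37926780e-01,
         2.73696460e+02],
       [-9.16062723e-01,  3.87305418e-01,  1.04036535e-01,
        -4.52965943e+02],
       [-1.16988650e-04, -2.59678146e-01,  9.65695214e-01,
         3.83860353e+02],
       [ 0.00000000e+00,  0.00000000e+00,  0.00000000e+00,
         1.00000000e+00]])}
```

View pics/scene0.png

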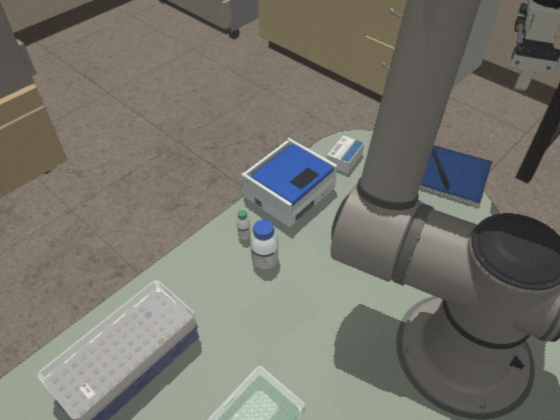

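View pics/side0.png

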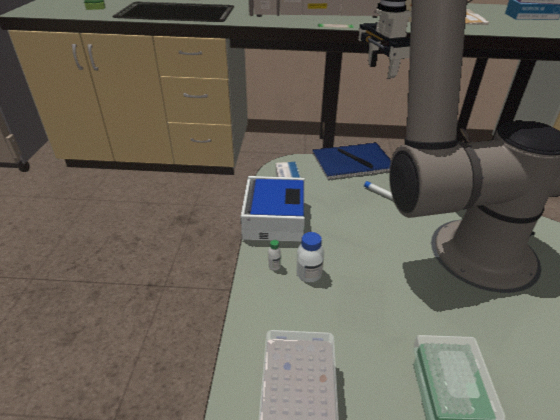

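Both views show the logger (scene ~(290,180), side ~(275,210)). The bottle and dropper are in front of its left side, and the slide box is beyond it.

```bash
cat > h.py <<'E'
import numpy as np, cv2
def ray(c,u,v):
    f=210/np.tan(np.radians(c['vfov']/2)); M=c['cam_to_world']
    d=M[:3,:3]@np.array([(u-c['cx'])/f,-(v-c['cy'])/f,-1]); return M[:3,3],d/np.linalg.norm(d)
def plane(c,u,v,z):
    o,d=ray(c,u,v); return o+d*(z-o[2])/d[2]
def tri(c1,p1,c2,p2):
    o1,d1=ray(c1,*p1);o2,d2=ray(c2,*p2)
    t=np.linalg.lstsq(np.c_[d1,-d2],o2-o1,rcond=None)[0]
    a=o1+t[0]*d1;b=o2+t[1]*d2
    return (a+b)/2,np.linalg.norm(a-b)
def proj(c,P):
    f=210/np.tan(np.radians(c['vfov']/2)); M=c['cam_to_world']
    q=M[:3,:3].T@(np.asarray(P)-M[:3,3]); return c['cx']+f*q[0]/-q[2], c['cy']-f*q[1]/-q[2]
E
python3 - <<'E'
from plant import *
from h import *
boxes={"scene":(235,135,345,225),"side":(235,170,315,245)}
P={}
for n,(x0,y0,x1,y1) in boxes.items():
    c=get_calibration(n); im=cv2.imread(f"pics/{n}0.png")
    hsv=cv2.cvtColor(im,cv2.COLOR_BGR2HSV)
    m=np.zeros(im.shape[:2],np.uint8)
    b=((hsv[...,0]>105)&(hsv[...,0]<130)&(hsv[...,1]>150)&(hsv[...,2]>80)).astype(np.uint8)*255
    m[y0:y1,x0:x1]=b[y0:y1,x0:x1]
    k=cv2.connectedComponentsWithStats(m); i=1+np.argmax(k[2][1:,4]); m=(k[1]==i).astype(np.uint8)
    cn=max(cv2.findContours(m,cv2.RETR_EXTERNAL,cv2.CHAIN_APPROX_NONE)[0],key=cv2.contourArea)
    hull=cv2.convexHull(cn)
    for e in np.arange(2,8,.5):
        ap=cv2.approxPolyDP(hull,e,True)[:,0]
        if len(ap)<=4:break
    print(n,ap.tolist())
    inside=cv2.drawContours(np.zeros_like(m),[hull],-1,1,-1)
    dk=((im.max(2)<70)&(inside>0)).astype(np.uint8)
    k=cv2.connectedComponentsWithStats(dk);i=1+np.argmax(k[2][1:,4]);print("pad",k[3][i],k[2][i])
    r=cv2.minAreaRect(np.argwhere(k[1]==i)[:,::-1].astype(np.float32));print(r)
    P[n]=(k[3][i],c)
    for z in(72,):
        for p in ap: print(p,plane(c,*p,z).round(1))
        print("pad z74",plane(c,*k[3][i],74).round(1))
    cv2.imwrite(f"pics/{n}crop.png",cv2.resize(im[y0-30:y1+40,x0-30:x1+50],None,fx=4,fy=4,interpolation=cv2.INTER_CUBIC))
print(tri(P['scene'][1],P['scene'][0],P['side'][1],P['side'][0]))
E
```

```text
scene [[293, 145], [331, 168], [291, 201], [252, 175]]
pad [303.86324786 178.07692308] [292 169  25  19 234]
((303.9294128417969, 177.91766357421875), (11.280384063720703, 23.428489685058594), 49.398704528808594)
[293 145] [ 528.5 -138.6   72. ]
[331 168] [ 418.3 -138.4   72. ]
[291 201] [416.6  -8.6  72. ]
[252 175] [528.2  -8.   72. ]
pad z74 [439.6 -74.2  74. ]
side [[256, 179], [302, 181], [303, 214], [251, 213]]
pad [292.03571429 196.03061224] [286 189  14  15 196]
((292.5, 196.0), (13.0, 14.0), 0.0)
[256 179] [ 529.7 -141.5   72. ]
[302 181] [ 417.1 -142.5   72. ]
[303 214] [411.4 -14.8  72. ]
[251 213] [525.6  -9.1  72. ]
pad z74 [438.5 -76.4  74. ]
(array([438.25098314, -72.53864172,  76.55201047]), np.float64(0.5375622797490678))
```

View pics/wrist0.png

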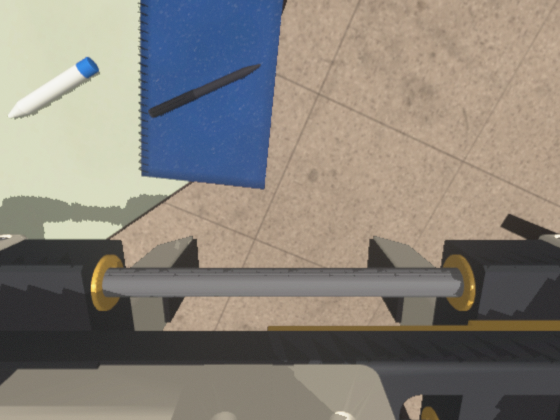

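```bash
cat >> h.py <<'E'
from scipy.spatial.transform import Rotation as Ro
def go(*targets):
    """targets: (x,y,z,yawdeg) world TCP, tool down -> normalised"""
    from plant import get_obs
    o=get_obs(); p=o['tool_pos']; R=Ro.from_euler('xyz',o['tcp_rot'])
    print('now',p.round(1),np.degrees(o['tcp_rot']).round(2),'F',o['contact_force'].round(1),'t',round(o['time'],2),'g',round(o['grip_width'],1))
    for x,y,z,yaw in targets:
        T=Ro.from_euler('xyz',[np.pi,0,np.radians(yaw)])
        s=R.inv().apply(np.array([x,y,z])-p)/400; r=np.degrees((R.inv()*T).as_rotvec())/30
        print((x,y,z,yaw),s.round(4),r.round(3))
E
python3 - <<'E'
from h import *
from plant import *
c=get_calibration("scene")
print("bottle",plane(c,264,227,100),"dropper",plane(c,242.5,214,70),"box",plane(c,346,147,34))
c=get_calibration("side")
print("bottle",plane(c,311,239,100),"dropper",plane(c,274,243,70))
go((290,-330,260,53),(350,-200,260,83))
E
```

```text
bottle [392.16024829  93.79693886 100.        ] dropper [465.13245708  81.50917042  70.        ] box [ 460.90593691 -249.99666846   34.        ]
bottle [394.17628941  96.07037042 100.        ] dropper [467.70295264  80.91833387  70.        ]
now [ 209.6 -481.   243.2] [-1.7994e+02 -1.0000e-02  2.3540e+01] F [ 0.  -0.3 -0.3] t 0.15 g 91.9
(290, -330, 260, 53) [ 0.3351 -0.266  -0.0416] [-0.002 -0.001 -0.982]
(350, -200, 260, 83) [ 0.6024 -0.504  -0.0413] [-2.000e-03 -1.000e-03 -1.982e+00]
```

View pics/scenecrop.png

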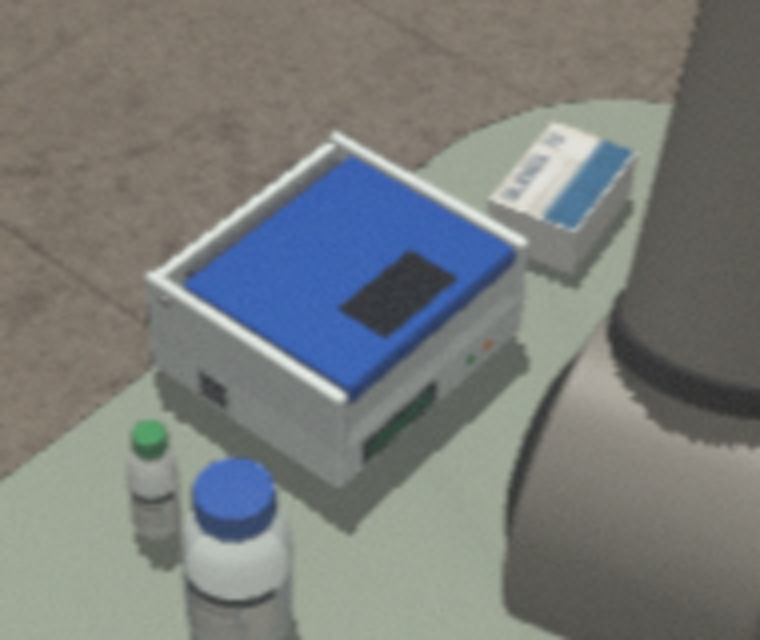

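>>> carry_out(moves=[0.335, -0.266, -0.042, 0, 0, -0.98, 0, 0.335, -0.266, -0.042, 0, 0, -0.98, 0, 0.335, -0.266, -0.042, 0, 0, -0.98, 0, 0.335, -0.266, -0.042, 0, 0, -0.98, 0, 0.335, -0.266, -0.042, 0, 0, -0.98, 0, 0.335, -0.266, -0.042, 0, 0, -0.98, 0, 0.335, -0.266, -0.042, 0, 0, -0.98, 0, 0.335, -0.266, -0.042, 0, 0, -0.98, 0])

```text
time: 0.95
tool_pos: [289.4, -330.9, 259.8]
tcp_rot: [-3.14, -0.001, 0.922]
contact_force: [0.0, -0.1, 0.7]
grip_width: 32.0
```

```bash
python3 -c "
from h import *
go((350,-200,260,83))"
```

```text
now [ 289.4 -330.9  259.8] [-1.7992e+02 -4.0000e-02  5.2810e+01] F [ 0.  -0.1  0.7] t 0.95 g 32.0
(350, -200, 260, 83) [ 3.522e-01 -7.720e-02 -1.000e-04] [-0.002 -0.002 -1.006]
```

>>> carry_out(moves=[0.352, -0.077, 0, 0, 0, -1, 0, 0.352, -0.077, 0, 0, 0, -1, 0, 0.352, -0.077, 0, 0, 0, -1, 0, 0.352, -0.077, 0, 0, 0, -1, 0, 0.352, -0.077, 0, 0, 0, -1, 0, 0.352, -0.077, 0, 0, 0, -1, 0, 0.352, -0.077, 0, 0, 0, -1, 0, 0.352, -0.077, 0, 0, 0, -1, 0])

```text
time: 1.75
tool_pos: [349.7, -201.0, 259.9]
tcp_rot: [-3.14, -0.001, 1.442]
contact_force: [-0.7, -0.3, 0.3]
grip_width: 0.5
```

```bash
python3 -c "
from h import *
go((400,-120,230,112))"
```

```text
now [ 349.7 -201.   259.9] [-1.7993e+02 -8.0000e-02  8.2640e+01] F [-0.7 -0.3  0.3] t 1.75 g 0.5
(400, -120, 230, 112) [0.2168 0.0989 0.0748] [-0.001 -0.003 -0.979]
```

>>> carry_out(moves=[0.217, 0.099, 0.075, 0, 0, -0.98, 0, 0.217, 0.099, 0.075, 0, 0, -0.98, 0, 0.217, 0.099, 0.075, 0, 0, -0.98, 0, 0.217, 0.099, 0.075, 0, 0, -0.98, 0, 0.217, 0.099, 0.075, 0, 0, -0.98, 0, 0.217, 0.099, 0.075, 0, 0, -0.98, 0, 0.217, 0.099, 0.075, 0, 0, -0.98, 0, 0.217, 0.099, 0.075, 0, 0, -0.98, 0])

```text
time: 2.55
tool_pos: [399.9, -120.4, 230.0]
tcp_rot: [-3.141, -0.002, 1.954]
contact_force: [-0.5, -0.6, 0.3]
grip_width: -0.1
```

```bash
python3 -c "
from h import *
go((439,-74,200,141))"
```

```text
now [ 399.9 -120.4  230. ] [-1.7999e+02 -1.0000e-01  1.1193e+02] F [-0.5 -0.6  0.3] t 2.55 g -0.1
(439, -74, 200, 141) [0.0709 0.1339 0.075 ] [ 0.001 -0.003 -0.969]
```

>>> carry_out(moves=[0.071, 0.134, 0.075, 0, 0, -0.97, 0, 0.071, 0.134, 0.075, 0, 0, -0.97, 0, 0.071, 0.134, 0.075, 0, 0, -0.97, 0, 0.071, 0.134, 0.075, 0, 0, -0.97, 0, 0.071, 0.134, 0.075, 0, 0, -0.97, 0, 0.071, 0.134, 0.075, 0, 0, -0.97, 0, 0.071, 0.134, 0.075, 0, 0, -0.97, 0, 0.071, 0.134, 0.075, 0, 0, -0.97, 0])

```text
time: 3.35
tool_pos: [439.0, -74.1, 200.2]
tcp_rot: [3.141, -0.001, 2.46]
contact_force: [-0.4, -0.6, -0.8]
grip_width: 0.5
```

```bash
python3 -c "
from h import *
go((439,-74,180,170))"
```

```text
now [439.  -74.1 200.2] [ 1.7996e+02 -8.0000e-02  1.4096e+02] F [-0.4 -0.6 -0.8] t 3.35 g 0.5
(439, -74, 180, 170) [0.0001 0.0002 0.0504] [ 0.002 -0.002 -0.968]
```

>>> carry_out(moves=[0, 0, 0.05, 0, 0, -0.97, 0, 0, 0, 0.05, 0, 0, -0.97, 0, 0, 0, 0.05, 0, 0, -0.97, 0, 0, 0, 0.05, 0, 0, -0.97, 0, 0, 0, 0.05, 0, 0, -0.97, 0, 0, 0, 0.05, 0, 0, -0.97, 0, 0, 0, 0.05, 0, 0, -0.97, 0, 0, 0, 0.05, 0, 0, -0.97, 0])

```text
time: 4.15
tool_pos: [439.0, -74.1, 180.2]
tcp_rot: [3.14, -0.001, 2.967]
contact_force: [0.2, 0.1, 1.1]
grip_width: 0.4
```

```bash
python3 - <<'E'
from h import *
from plant import *
go((439,-74,120,180))
for n in("wrist","side","scene"):
    print(get_calibration(n)['cam_to_world'][:3,3].round(1)); cv2.imwrite(f"pics/{n}1.png",cv2.cvtColor(capture(n),cv2.COLOR_RGB2BGR))
E
```

```text
now [439.  -74.1 180.2] [ 1.7992e+02 -4.0000e-02  1.7000e+02] F [0.2 0.1 1.1] t 4.15 g 0.4
(439, -74, 120, 180) [-1.000e-04  1.000e-04  1.505e-01] [ 0.003 -0.001 -0.333]
[370.8 -61.8 321. ]
[418.4 704.3 652.8]
[-52.8 519.2 838.9]
```

View pics/wrist1.png

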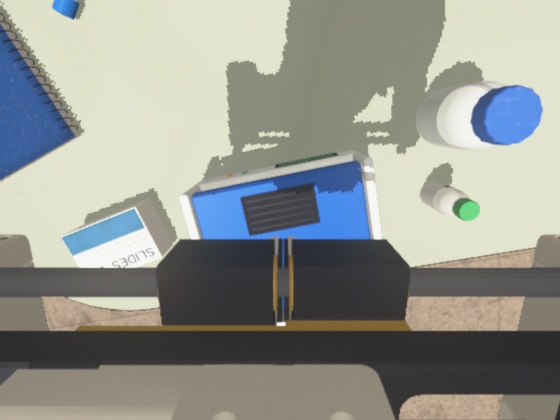

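View pics/side1.png

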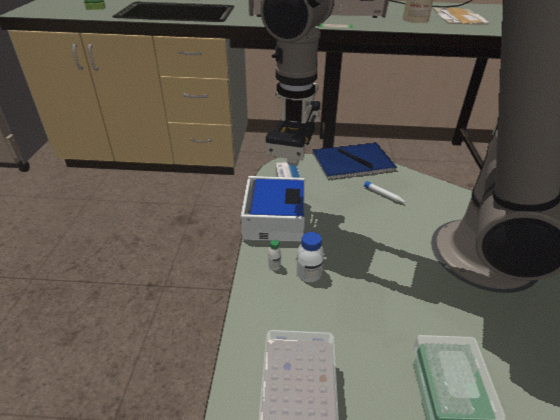

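View pics/scene1.png

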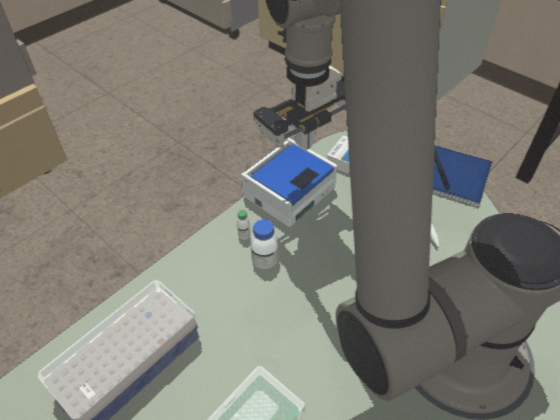

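```bash
python3 - <<'E'
from h import *
from plant import *
c=get_calibration("wrist")
im=cv2.imread("pics/wrist1.png")
print("pad",plane(c,280.5,209.5,74))
# pad min-area rect
roi=np.zeros(im.shape[:2],np.uint8); roi[175:238,225:335]=1
dk=((im.max(2)<75)&(roi>0)).astype(np.uint8)
k=cv2.connectedComponentsWithStats(dk);i=1+np.argmax(k[2][1:,4])
cn=cv2.findContours((k[1]==i).astype(np.uint8),0,1)[0][0]
b=cv2.boxPoints(cv2.minAreaRect(cn));print(b)
W=np.array([plane(c,*p,74) for p in b]);print(W.round(1),W.mean(0))
for p in [(194,196),(360,167)]: print("front corners",plane(c,*p,73).round(1))
E
```

```text
pad [438.40984663 -75.40117415  74.        ]
[[264.6509  184.9424 ]
 [313.62778 183.87767]
 [314.02176 201.99953]
 [265.0449  203.06425]]
[[416.2 -84.3  74. ]
 [422.1 -45.8  74. ]
 [436.8 -47.6  74. ]
 [430.9 -86.8  74. ]] [426.52906476 -66.12451826  74.        ]
front corners [ 415.6 -142.3   73. ]
front corners [415.2  -7.7  73. ]
```

>>> carry_out(moves=[0, 0, 0.05, 0, 0, -0.17, 0, 0, 0.001, 0.1, 0, 0, -0.33, 0, 0, 0.001, 0.15, 0, 0, -0.33, 0, 0, 0.001, 0.2, 0, 0, -0.33, 0, 0, 0.001, 0.205, 0, 0, -0.33, 0, 0, 0.001, 0.205, 0, 0, -0.33, 0, 0, 0.001, 0.205, 0, 0, -0.33, 0, 0, 0.001, 0.205, 0, 0, -0.33, 0])

```text
time: 5.1
tool_pos: [439.6, -73.8, 99.1]
tcp_rot: [3.141, 0.001, 3.141]
contact_force: [0.8, 0.7, -0.3]
grip_width: 0.5
```

```bash
python3 -c "
from h import *
go((439,-75,90,180),(439,-75,86,180),(439,-75,84,180))"
```

```text
now [439.6 -73.8  99.1] [1.7995e+02 7.0000e-02 1.7994e+02] F [ 0.8  0.7 -0.3] t 5.1 g 0.5
(439, -75, 90, 180) [ 0.0016 -0.0031  0.0227] [ 0.002  0.002 -0.002]
(439, -75, 86, 180) [ 0.0017 -0.0031  0.0327] [ 0.002  0.002 -0.002]
(439, -75, 84, 180) [ 0.0017 -0.0032  0.0377] [ 0.002  0.002 -0.002]
```

>>> carry_out(moves=[0.0016, -0.003, 0.01, 0, 0, 0, 0, 0.0016, -0.003, 0.015, 0, 0, 0, 0, 0.0016, -0.003, 0.02, 0, 0, 0, 0, 0.0016, -0.003, 0.023, 0, 0, 0, 0, 0.0016, -0.003, 0.026, 0, 0, 0, 0, 0.0016, -0.003, 0.029, 0, 0, 0, 0, 0.0016, -0.003, 0.031, 0, 0, 0, 0, 0.0016, -0.003, 0.031, 0, 0, 0, 0])

```text
time: 5.9
tool_pos: [439.0, -75.0, 86.6]
tcp_rot: [3.141, 0.001, 3.14]
contact_force: [-0.5, -1.4, 1.3]
grip_width: -0.1
```

>>> carry_out(moves=[0, 0, 0.0015, 0, 0, 0, 0, 0, 0, 0.003, 0, 0, 0, 0, 0, 0, 0.004, 0, 0, 0, 0, 0, 0, 0.005, 0, 0, 0, 0, 0, 0, 0.005, 0, 0, 0, 0, 0, 0, 0.005, 0, 0, 0, 0, 0, 0, 0.005, 0, 0, 0, 0, 0, 0, 0.005, 0, 0, 0, 0])

```text
time: 6.7
tool_pos: [439.1, -75.0, 84.7]
tcp_rot: [3.141, 0.002, 3.141]
contact_force: [-0.9, -0.3, 4.3]
grip_width: 0.1
```

>>> carry_out(moves=[0, 0, 0.001, 0, 0, 0, 0, 0, 0, 0.002, 0, 0, 0, 0, 0, 0, 0.003, 0, 0, 0, 0, 0, 0, 0.004, 0, 0, 0, 0, 0, 0, 0.004, 0, 0, 0, 0, 0, 0, 0.004, 0, 0, 0, 0, 0, 0, 0.004, 0, 0, 0, 0, 0, 0, 0.004, 0, 0, 0, 0])

```text
time: 7.5
tool_pos: [439.2, -75.1, 84.0]
tcp_rot: [3.141, 0.002, 3.141]
contact_force: [-3.7, 0.7, 15.1]
grip_width: 0.5
```

>>> carry_out(moves=[0, 0, -0.02, 0, 0, 0, 0, 0.04, 0, -0.06, 0, 0, 0, 0, 0.1, 0, -0.12, 0, 0, 0, 0, 0.18, 0, -0.2, 0, 0, 0, 0, 0.18, 0, -0.28, 0, 0, 0, 0, 0.18, 0, -0.28, 0, 0, 0, 0, 0.18, 0, -0.28, 0, 0, 0, 0, 0.18, 0, -0.28, 0, 0, 0, 0])

```text
time: 8.3
tool_pos: [366.6, -74.8, 195.0]
tcp_rot: [3.14, 0.001, 3.141]
contact_force: [0.3, 0.5, -0.3]
grip_width: 0.6
```

>>> carry_out(moves=[0, 0, 0, 0, 0, 0, 0, 0, 0, 0, 0, 0, 0, 0, 0, 0, 0, 0, 0, 0, 0, 0, 0, 0, 0, 0, 0, 0, 0, 0, 0, 0, 0, 0, 0, 0, 0, 0, 0, 0, 0, 0, 0, 0, 0, 0, 0, 0, 0, 0, 0, 0, 0, 0, 0, 0])

```text
time: 9.1
tool_pos: [366.6, -74.8, 195.0]
tcp_rot: [3.141, 0.001, 3.141]
contact_force: [0.4, 0.7, -0.5]
grip_width: 0.2
```

>>> carry_out(moves=[0, 0, 0, 0, 0, 0, 0, 0, 0, 0, 0, 0, 0, 0, 0, 0, 0, 0, 0, 0, 0, 0, 0, 0, 0, 0, 0, 0, 0, 0, 0, 0, 0, 0, 0, 0, 0, 0, 0, 0, 0, 0, 0, 0, 0, 0, 0, 0, 0, 0, 0, 0, 0, 0, 0, 0])

```text
time: 9.9
tool_pos: [366.6, -74.8, 195.0]
tcp_rot: [3.14, 0.001, 3.141]
contact_force: [-0.3, -0.4, -0.5]
grip_width: 0.5
```

```bash
python3 - <<'E'
from h import *
from plant import *
go((448,-35,120,180))
for n in("wrist","side","scene"):
    cv2.imwrite(f"pics/{n}2.png",cv2.cvtColor(capture(n),cv2.COLOR_RGB2BGR))
E
```

```text
now [366.6 -74.8 195. ] [1.7994e+02 4.0000e-02 1.7995e+02] F [-0.3 -0.4 -0.5] t 9.9 g 0.5
(448, -35, 120, 180) [-0.2033  0.0994  0.1878] [ 0.002  0.001 -0.002]
```

View pics/wrist2.png

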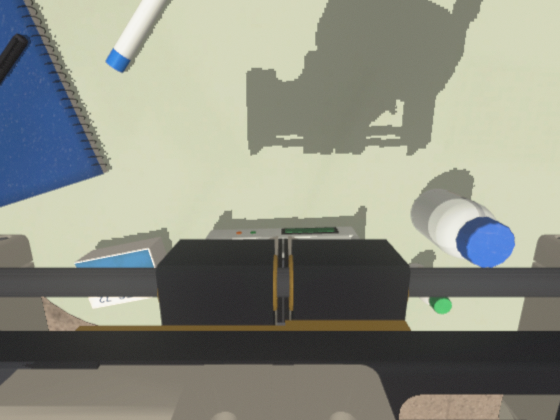

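View pics/side2.png

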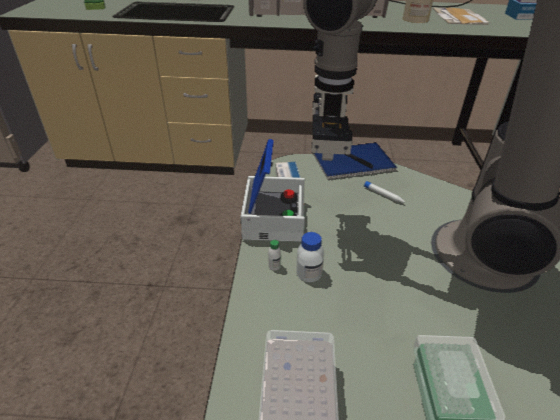

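View pics/scene2.png

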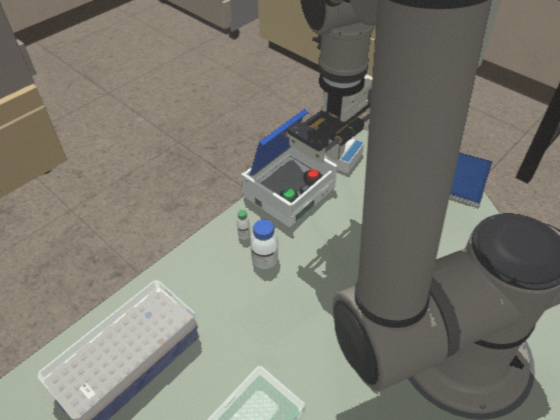

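The cover has popped open in both views. Green is at scene (289,195) and side (289,214); red is at scene (313,177) and side (290,196). I'll measure both buttons and the cover edge.

```bash
python3 - <<'E'
from h import *
from plant import *
C={};G={};B={}
bx={"scene":(245,110,330,215),"side":(245,138,305,222)}
for n in bx:
    c=C[n]=get_calibration(n); im=cv2.cvtColor(capture(n),cv2.COLOR_RGB2BGR); h=cv2.cvtColor(im,cv2.COLOR_BGR2HSV)
    x0,y0,x1,y1=bx[n]; m=np.zeros(im.shape[:2],bool); m[y0:y1,x0:x1]=1
    g=m&(abs(h[...,0].astype(int)-62)<15)&(h[...,1]>140)&(h[...,2]>90)
    r=m&((h[...,0]<8)|(h[...,0]>172))&(h[...,1]>150)&(h[...,2]>90)
    b=m&(abs(h[...,0].astype(int)-115)<12)&(h[...,1]>150)
    for nm,k,zz in(("g",g,53),("r",r,53)):
        q=np.argwhere(k).mean(0)[::-1];print(n,nm,k.sum(),q,plane(c,*q,zz-1).round(1)); G[n,nm]=q
    k=cv2.connectedComponentsWithStats(b.astype(np.uint8));i=1+np.argmax(k[2][1:,4])
    cn=cv2.findContours((k[1]==i).astype(np.uint8),0,1)[0][0]
    print(cv2.approxPolyDP(cn,2,True)[:,0].tolist())
    cv2.imwrite(f"pics/{n}3.png",cv2.resize(im[y0-10:y1+20,x0-10:x1+20],None,fx=5,fy=5))
for k in "gr": print(k,tri(C['scene'],G['scene',k],C['side'],G['side',k]))
for th in(1.4,1.65):
  for y in(-144,-6):
    P=[533-120*np.cos(th),y,71+120*np.sin(th)]
    print(th,y,[np.round(proj(C[n],P),1) for n in C])
E
```

```text
scene g 42 [289.04761905 192.26190476] [448.8 -38.2  52. ]
scene r 70 [312.48571429 172.84285714] [ 450.6 -116.3   52. ]
[[305, 111], [300, 111], [259, 141], [265, 142]]
side g 42 [287.92857143 212.14285714] [445.7 -43.5  52. ]
side r 64 [288.5625  193.28125] [ 448.1 -116.5   52. ]
[[268, 138], [264, 142], [259, 172], [258, 167], [249, 209], [259, 176], [265, 171]]
g (array([445.06758532, -34.03386674,  58.85613515]), np.float64(1.4023722677727435))
r (array([ 448.27988707, -113.3371132 ,   54.908953  ]), np.float64(1.0816051762262455))
1.4 -144 [array([301.2, 104.3]), array([262.3, 136.1])]
1.4 -6 [array([254.1, 136.2]), array([255.3, 169. ])]
1.65 -144 [array([290.5,  97.9]), array([249.2, 134.9])]
1.65 -6 [array([243.3, 129. ]), array([240.5, 167.8])]
```

View pics/side3.png

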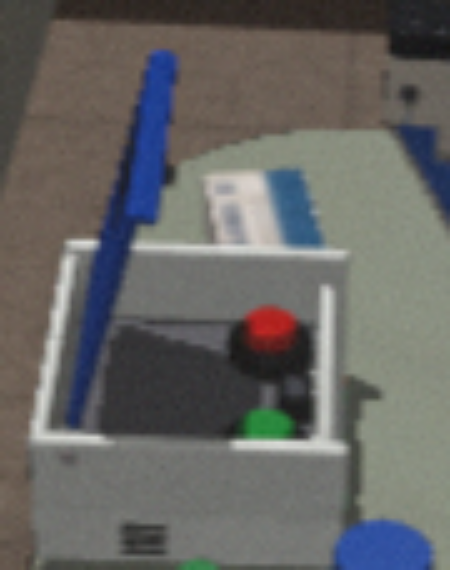

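>>> carry_out(moves=[0, 0, 0, 0, 0, 0, 0, 0, 0, 0, 0, 0, 0, 0, 0, 0, 0, 0, 0, 0, 0, 0, 0, 0, 0, 0, 0, 0, 0, 0, 0, 0, 0, 0, 0, 0, 0, 0, 0, 0, 0, 0, 0, 0, 0, 0, 0, 0, 0, 0, 0, 0, 0, 0, 0, 0])

```text
time: 10.95
tool_pos: [366.6, -74.8, 195.0]
tcp_rot: [3.14, 0.001, 3.141]
contact_force: [0.0, -0.0, 0.5]
grip_width: 0.5
```

```bash
python3 - <<'E'
from h import *
from plant import *
im=cv2.cvtColor(capture("side"),cv2.COLOR_RGB2BGR)
cv2.imwrite("pics/side4.png",cv2.resize(im[120:240,220:330],None,fx=5,fy=5))
c=get_calibration("side")
for th in(1.2,1.3,1.4,1.5,1.65):
    print(th,[np.round(np.subtract(proj(c,[533-120*np.cos(th),y,71+120*np.sin(th)]),(220,120))*5) for y in(-144,-6)])
go((448,-35,120,180))
E
```

```text
1.2 [array([262.,  95.]), array([234., 261.])]
1.3 [array([237.,  87.]), array([206., 252.])]
1.4 [array([211.,  80.]), array([177., 245.])]
1.5 [array([185.,  76.]), array([147., 241.])]
1.65 [array([146.,  75.]), array([103., 239.])]
now [366.6 -74.8 195. ] [1.7994e+02 4.0000e-02 1.7995e+02] F [ 0.2  1.  -0.7] t 11.0 g 0.6
(448, -35, 120, 180) [-0.2033  0.0994  0.1877] [ 0.002  0.001 -0.002]
```

View pics/side4.png

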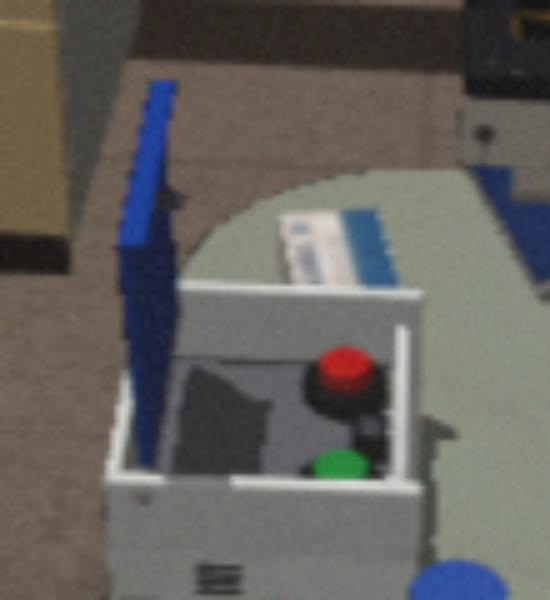

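Cover now at ~1.6 rad (outer edge (150,85)–(118,245) in the crop). Next I'll move over the green button.

>>> carry_out(moves=[-0.1, 0.05, 0.05, 0, 0, 0, 0, -0.203, 0.099, 0.1, 0, 0, 0, 0, -0.203, 0.099, 0.18, 0, 0, 0, 0, -0.203, 0.099, 0.25, 0, 0, 0, 0, -0.203, 0.099, 0.28, 0, 0, 0, 0, -0.203, 0.099, 0.28, 0, 0, 0, 0, -0.203, 0.099, 0.28, 0, 0, 0, 0, -0.203, 0.099, 0.28, 0, 0, 0, 0])

```text
time: 11.8
tool_pos: [448.6, -35.4, 84.1]
tcp_rot: [3.141, 0.003, 3.141]
contact_force: [0.3, 0.6, 0.7]
grip_width: 0.6
```

```bash
python3 -c "
from h import *
from plant import *
go((448,-35,70,180),(448,-35,64,180),(448,-35,62,180))
im=cv2.cvtColor(capture('side'),cv2.COLOR_RGB2BGR)
cv2.imwrite('pics/side5.png',cv2.resize(im[120:240,220:330],None,fx=5,fy=5))
"
```

```text
now [448.6 -35.4  84.1] [1.7997e+02 1.5000e-01 1.7994e+02] F [0.3 0.6 0.7] t 11.8 g 0.6
(448, -35, 70, 180) [0.0016 0.0009 0.0352] [ 0.001  0.005 -0.002]
(448, -35, 64, 180) [0.0017 0.0009 0.0502] [ 0.001  0.005 -0.002]
(448, -35, 62, 180) [0.0017 0.0009 0.0552] [ 0.001  0.005 -0.002]
```

View pics/side5.png

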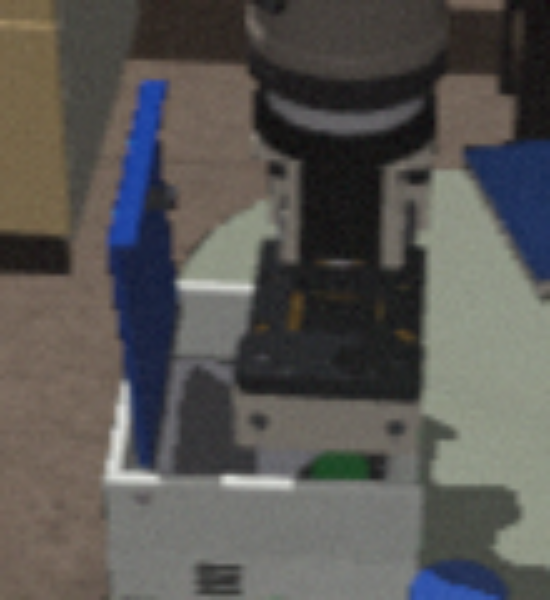

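>>> carry_out(moves=[0.001, 0.001, 0.015, 0, 0, 0, 0, 0.001, 0.001, 0.03, 0, 0, 0, 0, 0.001, 0.001, 0.038, 0, 0, 0, 0, 0.001, 0.001, 0.042, 0, 0, 0, 0, 0.001, 0.001, 0.046, 0, 0, 0, 0, 0.001, 0.001, 0.05, 0, 0, 0, 0, 0.001, 0.001, 0.052, 0, 0, 0, 0, 0.001, 0.001, 0.052, 0, 0, 0, 0])

```text
time: 12.65
tool_pos: [449.1, -35.1, 67.2]
tcp_rot: [-3.141, 0.006, 3.141]
contact_force: [-11.4, 2.4, 51.0]
grip_width: 0.4
```

```bash
python3 -c "
from h import *
from plant import *
im=cv2.cvtColor(capture('side'),cv2.COLOR_RGB2BGR)
a=cv2.resize(im[130:240,230:330],None,fx=4,fy=4)
im=cv2.cvtColor(capture('scene'),cv2.COLOR_RGB2BGR)
b=cv2.resize(im[110:220,240:340],None,fx=4,fy=4)
cv2.imwrite('pics/c6.png',np.hstack([a,b]))
o=get_obs();print(o['contact_force'],o['moment'],o['tool_pos'])
"
```

```text
[-12.16420071   1.30354291  51.12409397] [0.44236663 2.0057325  0.01785079] [449.07286285 -35.1277159   67.23014149]
```

View pics/c6.png

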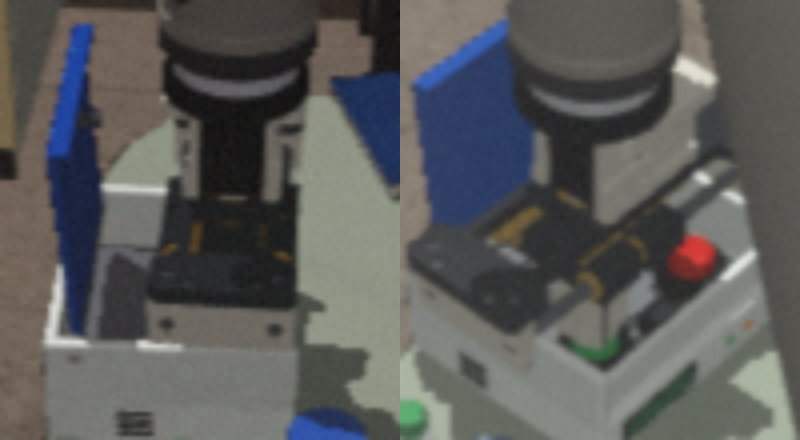

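```bash
python3 -c "
from h import *
from plant import *
s=get_calibration('side');c=get_calibration('scene')
for z in (40,47,53,58): print(z,plane(s,220+370/5,120+430/5,z).round(0))
for y in(-55,-16):
  for x in (439.5,458.5): print(x,y,[(np.array(proj(k,(x,y,50.2)))-o)*4 for k,o in((s,(230,130)),(c,(240,110)))])
im=cv2.imread('pics/scene2.png')
cv2.imwrite('pics/s2c.png',cv2.resize(im[140:230,235:345],None,fx=7,fy=7,interpolation=cv2.INTER_CUBIC))
"
```

```text
40 [433. -83.  40.]
47 [433. -74.  47.]
53 [433. -66.  53.]
58 [433. -60.  58.]
439.5 -55 [array([243.51142362, 319.16065029]), array([230.47483099, 323.10113736])]
458.5 -55 [array([210.66413837, 317.49767565]), array([203.96141527, 305.72017709])]
439.5 -16 [array([240.13377124, 362.4147281 ]), array([180.67092654, 362.79416735])]
458.5 -16 [array([206.21879915, 360.67247257]), array([154.1084119 , 344.78508749])]
```

View pics/s2c.png

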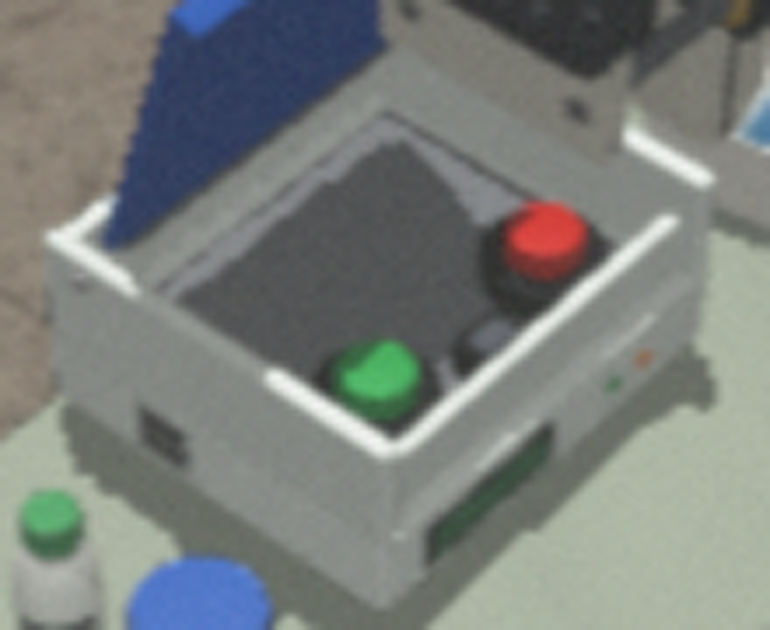

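>>> carry_out(moves=[0, 0, 0.004, 0, 0, 0, 0, 0, 0, 0.002, 0, 0, 0, 0, 0, 0, 0, 0, 0, 0, 0, 0, 0, 0, 0, 0, 0, 0, 0, 0, 0, 0, 0, 0, 0, 0, 0, 0, 0, 0, 0, 0, 0, 0, 0, 0, 0, 0, 0, 0, 0, 0, 0, 0, 0, 0])

```text
time: 13.55
tool_pos: [448.8, -35.1, 68.0]
tcp_rot: [-3.141, 0.006, 3.141]
contact_force: [-4.1, 0.8, 13.7]
grip_width: 0.4
```

```bash
python3 -c "
from h import *
from plant import *
im=cv2.cvtColor(capture('wrist'),cv2.COLOR_RGB2BGR)
cv2.imwrite('pics/w7.png',im)
o=get_obs();print(o['contact_force'],o['moment'],o['tool_pos'])
"
```

```text
[-3.79880799 -0.14292267 13.78132613] [0.21533807 0.530053   0.00960607] [448.84825311 -35.10659799  68.0260851 ]
```

View pics/w7.png

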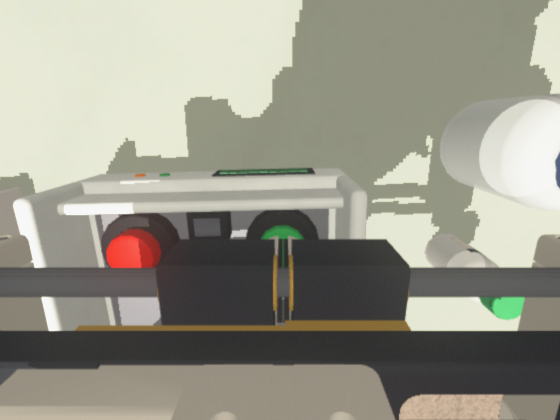

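```bash
python3 -c "
from h import *
from plant import *
c=get_calibration('wrist')
for z in(53,52,50,48,47): print(z,np.round([proj(c,(435,-35,z)),proj(c,(426,-35,47)),proj(c,(424,-35,58)),proj(c,(435,-115,z)),proj(c,(426,-115,47))],1).tolist())
im=cv2.imread('pics/w7.png');h=cv2.cvtColor(im,cv2.COLOR_BGR2HSV)
g=(abs(h[...,0].astype(int)-62)<15)&(h[...,1]>120);g[:, :200]=0;g[:,350:]=0;g[:200]=0
r=((h[...,0]<8)|(h[...,0]>172))&(h[...,1]>150);r[:190]=0
for k in(g,r):
  a=np.argwhere(k);print(a.min(0),a.max(0))
cv2.imwrite('pics/w7c.png',cv2.resize(im[170:300,90:370],None,fx=2.8,fy=2.8,interpolation=cv2.INTER_CUBIC))
"
```

```text
53 [[282.3, 231.3], [282.4, 211.6], [282.3, 213.9], [129.3, 231.0], [132.5, 211.3]]
52 [[282.3, 230.7], [282.4, 211.6], [282.3, 213.9], [130.2, 230.4], [132.5, 211.3]]
50 [[282.3, 229.4], [282.4, 211.6], [282.3, 213.9], [132.0, 229.1], [132.5, 211.3]]
48 [[282.4, 228.2], [282.4, 211.6], [282.3, 213.9], [133.7, 227.9], [132.5, 211.3]]
47 [[282.4, 227.5], [282.4, 211.6], [282.3, 213.9], [134.5, 227.2], [132.5, 211.3]]
[226 262] [259 302]
[229 106] [267 160]
```

View pics/w7c.png

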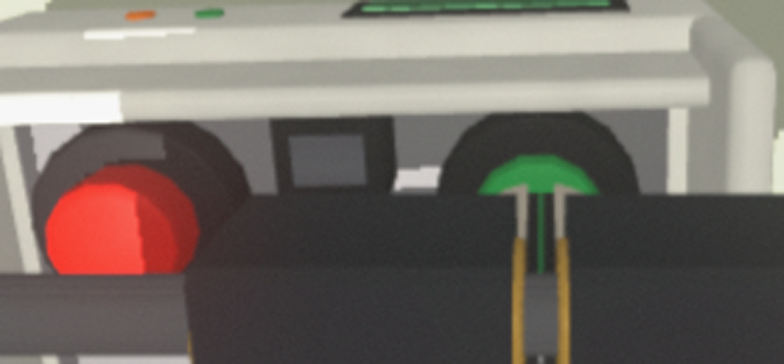

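```bash
python3 -c "
from h import *
from plant import *
s=get_calibration('side');c=get_calibration('scene')
for z in(80,100,117): print(z,plane(s,230+150/4,130+338/4,z).round(0),plane(s,230+297/4,130+345/4,z).round(0))
o=get_obs();print(o['tau'].round(2),o['joint_positions'].round(4))
s1=cv2.cvtColor(capture('scene'),cv2.COLOR_RGB2BGR)
cv2.imwrite('pics/s8.png',cv2.resize(s1[160:215,240:350],None,fx=7,fy=7,interpolation=cv2.INTER_CUBIC))
"
```

```text
80 [488.   3.  80.] [409.   3.  80.]
100 [486.  27. 100.] [409.  27. 100.]
117 [484.  48. 117.] [409.  48. 117.]
[ -0.06 -33.9  -14.71   0.07  -1.14  -0.  ] [-2.4920e-01  4.4610e-01  1.9500e+00  1.3000e-03  7.3920e-01 -1.8206e+00]
```

View pics/s8.png

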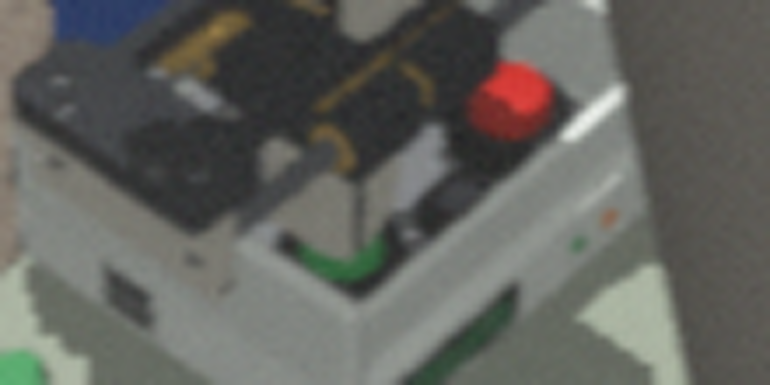

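>>> carry_out(moves=[0, 0, -0.001, 0, 0, 0, 0, 0, 0, -0.0025, 0, 0, 0, 0, 0, 0, -0.0025, 0, 0, 0, 0, 0, 0, -0.0025, 0, 0, 0, 0, 0, 0, -0.0025, 0, 0, 0, 0, 0, 0, -0.0025, 0, 0, 0, 0, 0, 0, -0.0025, 0, 0, 0, 0, 0, 0, -0.0025, 0, 0, 0, 0])

```text
time: 14.45
tool_pos: [448.8, -35.1, 69.0]
tcp_rot: [-3.141, 0.006, 3.141]
contact_force: [-1.1, -0.9, 4.9]
grip_width: 0.1
```

```bash
python3 -c "
from plant import *
o=get_obs();print(o['contact_force'],o['moment'],o['tool_pos'])"
```

```text
[-1.07946909 -0.91594593  4.87112259] [ 0.08365915  0.02704645 -0.00713799] [448.77091279 -35.09965394  68.966971  ]
```

>>> carry_out(moves=[0, 0, -0.002, 0, 0, 0, 0, 0, 0, -0.005, 0, 0, 0, 0, 0, 0, -0.005, 0, 0, 0, 0, 0, 0, -0.005, 0, 0, 0, 0, 0, 0, -0.005, 0, 0, 0, 0, 0, 0, -0.005, 0, 0, 0, 0, 0, 0, -0.005, 0, 0, 0, 0, 0, 0, -0.005, 0, 0, 0, 0])

```text
time: 15.25
tool_pos: [448.8, -35.1, 71.0]
tcp_rot: [-3.141, 0.006, 3.141]
contact_force: [0.3, -0.1, 3.7]
grip_width: 0.6
```

```bash
python3 -c "
from plant import *
o=get_obs();print(o['contact_force'],o['moment'],o['tool_pos'])"
```

```text
[ 0.28546388 -0.10364432  3.7387253 ] [ 0.04286201 -0.0993479   0.03376111] [448.7677921  -35.10911879  70.9601792 ]
```

The button showed a spring (3.7 N at z 71, 4.9 N at 69, then a hard stop at about 68), so it went fully in. It bottomed about 5 mm higher than I had worked out. Next I'll lift clear and go behind the cover.

>>> carry_out(moves=[0, 0, -0.12, 0, 0, 0, 0, 0, 0, -0.24, 0, 0, 0, 0, 0, 0, -0.36, 0, 0, 0, 0, 0, 0, -0.45, 0, 0, 0, 0, 0, -0.03, -0.45, 0, 0, 0, 0, -0.1, -0.1, -0.45, 0, 0, 0, 0, -0.2, -0.1, -0.45, 0, 0, 0, 0, -0.25, -0.1, -0.45, 0, 0, 0, 0])

```text
time: 16.05
tool_pos: [549.6, -76.1, 250.0]
tcp_rot: [-3.141, 0.005, 3.14]
contact_force: [-0.5, -0.2, 0.1]
grip_width: 0.2
```

```bash
python3 -c "
from h import *
from plant import *
go((585,-75,250,180),(585,-75,180,180))
im=cv2.cvtColor(capture('side'),cv2.COLOR_RGB2BGR)
cv2.imwrite('pics/side9.png',cv2.resize(im[90:240,200:340],None,fx=4,fy=4))
"
```

```text
now [549.6 -76.1 250. ] [-179.98    0.31  179.9 ] F [-0.5 -0.2  0.1] t 16.05 g 0.2
(585, -75, 250, 180) [-0.0886  0.0028  0.0004] [-0.001  0.01  -0.003]
(585, -75, 180, 180) [-0.0876  0.0029  0.1754] [-0.001  0.01  -0.003]
```

View pics/side9.png

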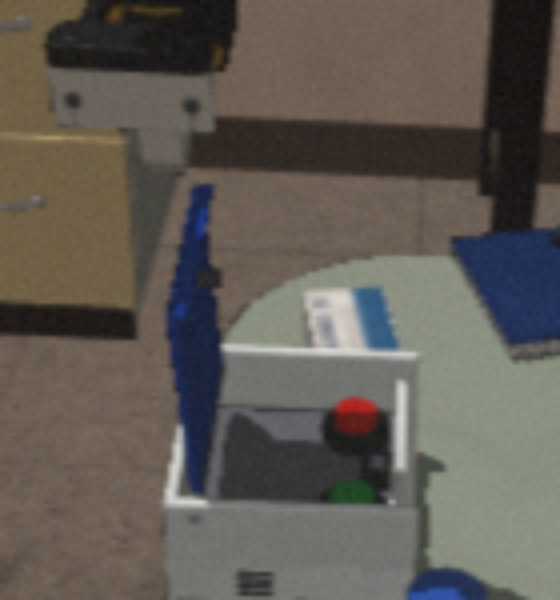

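>>> carry_out(moves=[-0.1, 0.003, 0, 0, 0, 0, 0, -0.1, 0.003, 0, 0, 0, 0, 0, -0.1, 0.003, 0.06, 0, 0, 0, 0, -0.1, 0.003, 0.12, 0, 0, 0, 0, -0.1, 0.003, 0.175, 0, 0, 0, 0, -0.1, 0.003, 0.175, 0, 0, 0, 0, -0.1, 0.003, 0.175, 0, 0, 0, 0, -0.1, 0.003, 0.175, 0, 0, 0, 0])

```text
time: 16.9
tool_pos: [591.9, -74.9, 181.1]
tcp_rot: [-3.141, 0.008, 3.14]
contact_force: [1.2, 1.0, -0.1]
grip_width: 0.8
```

```bash
python3 -c "
from h import *
from plant import *
im=cv2.cvtColor(capture('side'),cv2.COLOR_RGB2BGR)
cv2.imwrite('pics/side10.png',cv2.resize(im[90:240,200:340],None,fx=4,fy=4))
go((585,-75,250,180))
# corner path r=100
for th in (1.55,1.3,1.1,.9,.7,.5,.35,.2,.1,.05):
    r=100; x=533-r*np.cos(th)+3*np.sin(th)+10; z=71+r*np.sin(th)+3*np.cos(th)+17
    print(th,round(x),round(z))
"
```

```text
now [592.  -74.9 181.3] [-179.96    0.49  179.94] F [-0.5 -0.4 -0.3] t 16.95 g 0.3
(585, -75, 250, 180) [ 0.0161 -0.0004 -0.172 ] [-0.001  0.016 -0.002]
1.55 544 188
1.3 519 185
1.1 500 178
0.9 483 168
0.7 468 155
0.5 457 139
0.35 450 125
0.2 446 111
0.1 444 101
0.05 443 96
```

View pics/side10.png

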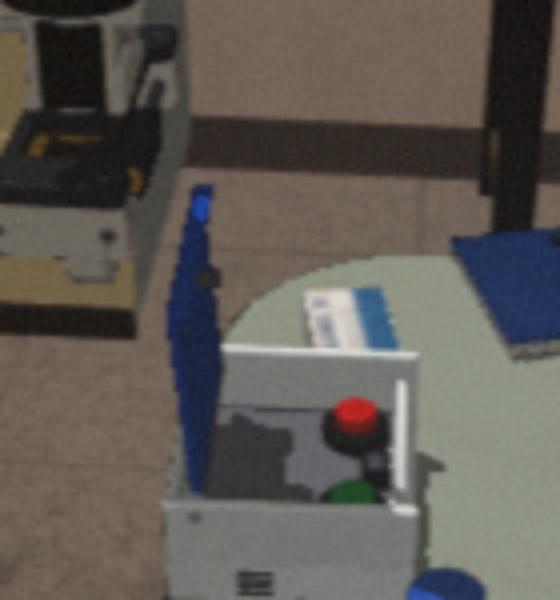

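>>> carry_out(moves=[0.06, 0, 0, 0, 0, 0, 0, 0.09, 0, 0, 0, 0, 0, 0, 0.11, 0, 0, 0, 0, 0, 0, 0.13, 0, 0, 0, 0, 0, 0, 0.145, 0, 0, 0, 0, 0, 0, 0.16, 0, 0, 0, 0, 0, 0, 0.17, 0, -0.005, 0, 0, 0, 0, 0.18, 0, -0.005, 0, 0, 0, 0])

```text
time: 17.75
tool_pos: [520.0, -74.8, 182.9]
tcp_rot: [-3.141, 0.009, 3.141]
contact_force: [1.3, -0.3, 0.2]
grip_width: 0.5
```

```bash
python3 -c "
from h import *
from plant import *
im=cv2.cvtColor(capture('side'),cv2.COLOR_RGB2BGR)
cv2.imwrite('pics/side11.png',cv2.resize(im[90:240,200:340],None,fx=4,fy=4))
go((500,-75,178,180),(483,-75,168,180),(468,-75,155,180))
"
```

```text
now [519.3 -74.8 182.7] [-179.96    0.46  179.94] F [ 0.1  0.2 -0.8] t 17.8 g 0.3
(500, -75, 178, 180) [ 0.0484 -0.0006  0.0114] [-0.001  0.015 -0.002]
(483, -75, 168, 180) [ 0.0911 -0.0006  0.036 ] [-0.001  0.015 -0.002]
(468, -75, 155, 180) [ 0.1289 -0.0007  0.0682] [-0.001  0.015 -0.002]
```

View pics/side11.png

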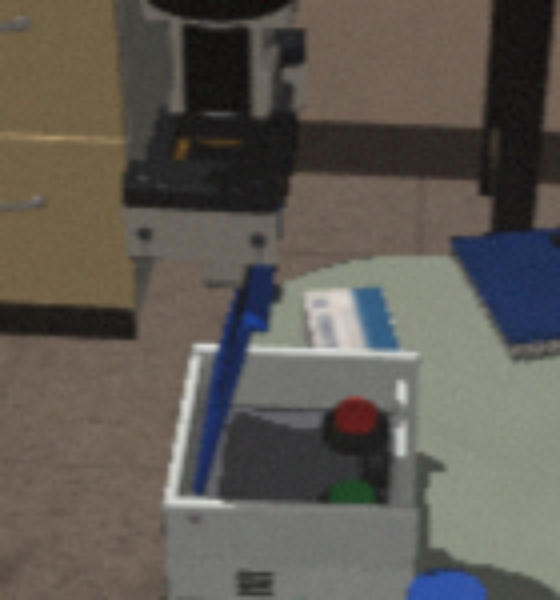

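>>> carry_out(moves=[0.025, 0, 0.005, 0, 0, 0, 0, 0.048, 0, 0.011, 0, 0, 0, 0, 0.07, 0, 0.022, 0, 0, 0, 0, 0.091, 0, 0.036, 0, 0, 0, 0, 0.111, 0, 0.052, 0, 0, 0, 0, 0.129, 0, 0.068, 0, 0, 0, 0, 0.142, 0, 0.088, 0, 0, 0, 0, 0.155, 0, 0.108, 0, 0, 0, 0])

```text
time: 18.6
tool_pos: [457.1, -74.6, 138.3]
tcp_rot: [-3.141, 0.008, 3.141]
contact_force: [-0.4, -0.6, 1.8]
grip_width: 0.2
```

```bash
python3 -c "
from h import *
from plant import *
im=cv2.cvtColor(capture('side'),cv2.COLOR_RGB2BGR)
cv2.imwrite('pics/side12.png',cv2.resize(im[90:240,200:340],None,fx=4,fy=4))
go((450,-75,125,180),(446,-75,111,180),(442,-75,101,180))
"
```

```text
now [455.7 -74.3 137. ] [179.98   0.27 179.94] F [-1.2  0.7 -1. ] t 18.65 g 0.4
(450, -75, 125, 180) [ 0.0143 -0.0017  0.03  ] [ 0.001  0.009 -0.002]
(446, -75, 111, 180) [ 0.0245 -0.0017  0.065 ] [ 0.001  0.009 -0.002]
(442, -75, 101, 180) [ 0.0346 -0.0017  0.0899] [ 0.001  0.009 -0.002]
```

View pics/side12.png

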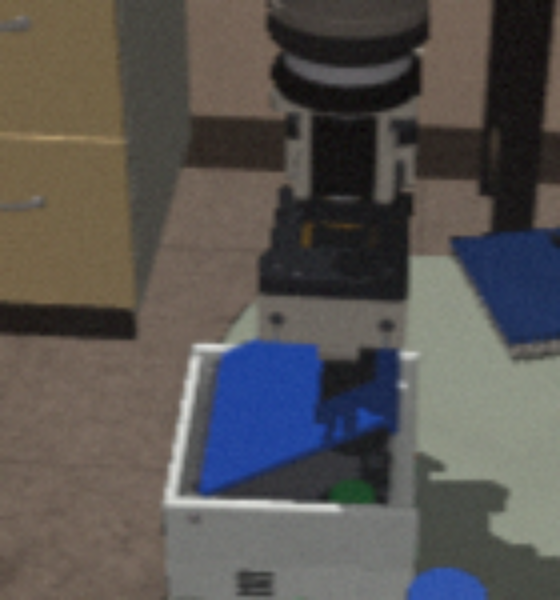

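>>> carry_out(moves=[0.012, -0.001, 0.02, 0, 0, 0, 0, 0.018, -0.001, 0.038, 0, 0, 0, 0, 0.024, -0.001, 0.054, 0, 0, 0, 0, 0.028, -0.001, 0.07, 0, 0, 0, 0, 0.032, -0.001, 0.084, 0, 0, 0, 0, 0.036, -0.001, 0.097, 0, 0, 0, 0, 0.04, -0.001, 0.11, 0, 0, 0, 0, 0.04, -0.001, 0.115, 0, 0, 0, 0])

```text
time: 19.45
tool_pos: [439.6, -74.6, 90.5]
tcp_rot: [3.141, 0.004, 3.141]
contact_force: [-0.8, 0.0, 2.0]
grip_width: 0.7
```

```bash
python3 -c "
from h import *
from plant import *
im=cv2.cvtColor(capture('side'),cv2.COLOR_RGB2BGR)
cv2.imwrite('pics/side13.png',cv2.resize(im[90:240,200:340],None,fx=4,fy=4))
go((439,-75,86,180),(439,-75,84,180),(439,-75,83,180))
"
```

```text
now [439.5 -74.6  90.4] [179.96   0.22 179.93] F [ 0.4 -0.5  0.8] t 19.5 g 0.5
(439, -75, 86, 180) [ 0.0013 -0.001   0.0111] [ 0.001  0.007 -0.002]
(439, -75, 84, 180) [ 0.0014 -0.001   0.0161] [ 0.001  0.007 -0.002]
(439, -75, 83, 180) [ 0.0014 -0.001   0.0186] [ 0.001  0.007 -0.002]
```

View pics/side13.png

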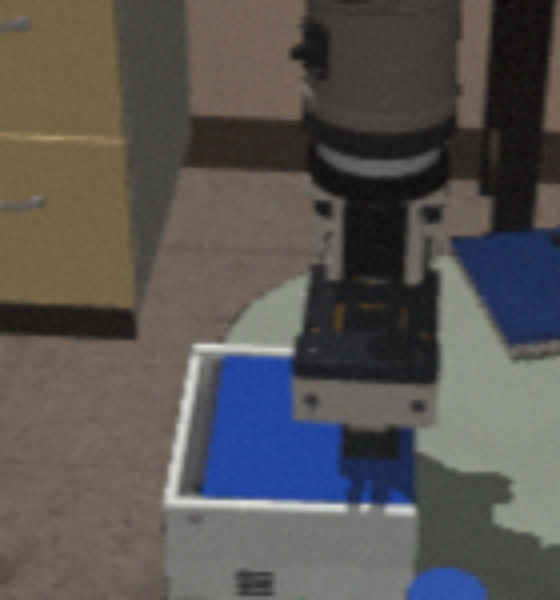

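>>> carry_out(moves=[0.001, -0.001, 0.004, 0, 0, 0, 0, 0.001, -0.001, 0.008, 0, 0, 0, 0, 0.001, -0.001, 0.011, 0, 0, 0, 0, 0.001, -0.001, 0.014, 0, 0, 0, 0, 0.001, -0.001, 0.016, 0, 0, 0, 0, 0.001, -0.001, 0.018, 0, 0, 0, 0, 0.001, -0.001, 0.018, 0, 0, 0, 0, 0.001, -0.001, 0.018, 0, 0, 0, 0])

```text
time: 20.3
tool_pos: [439.3, -75.1, 84.1]
tcp_rot: [3.141, 0.005, 3.141]
contact_force: [-1.8, 1.3, 10.9]
grip_width: 0.5
```

10.9 N at the stop. Next: straight up, then back.

>>> carry_out(moves=[0, 0, -0.01, 0, 0, 0, 0, 0, 0, -0.03, 0, 0, 0, 0, 0, 0, -0.08, 0, 0, 0, 0, 0.04, 0, -0.16, 0, 0, 0, 0, 0.12, 0, -0.25, 0, 0, 0, 0, 0.18, 0, -0.3, 0, 0, 0, 0, 0.18, 0, -0.3, 0, 0, 0, 0, 0.18, 0, -0.3, 0, 0, 0, 0])

```text
time: 21.1
tool_pos: [367.0, -75.2, 204.2]
tcp_rot: [-3.141, 0.006, 3.14]
contact_force: [0.5, -0.3, 0.3]
grip_width: 0.4
```

>>> carry_out(moves=[0, 0, 0, 0, 0, 0, 0, 0, 0, 0, 0, 0, 0, 0, 0, 0, 0, 0, 0, 0, 0, 0, 0, 0, 0, 0, 0, 0, 0, 0, 0, 0, 0, 0, 0, 0, 0, 0, 0, 0, 0, 0, 0, 0, 0, 0, 0, 0, 0, 0, 0, 0, 0, 0, 0, 0])

```text
time: 21.9
tool_pos: [367.0, -75.2, 204.2]
tcp_rot: [-3.141, 0.007, 3.14]
contact_force: [-0.1, 0.1, -0.4]
grip_width: 0.6
```

```bash
python3 -c "
from h import *
from plant import *
a=cv2.cvtColor(capture('side'),cv2.COLOR_RGB2BGR);b=cv2.cvtColor(capture('scene'),cv2.COLOR_RGB2BGR)
cv2.imwrite('pics/end.png',np.hstack([cv2.resize(a[150:290,230:330],None,fx=4,fy=4),cv2.resize(b[130:270,235:335],None,fx=4,fy=4)]))
a0=cv2.imread('pics/side0.png')
cv2.imwrite('pics/end0.png',np.hstack([cv2.resize(a0[150:290,230:330],None,fx=4,fy=4),cv2.resize(a[150:290,230:330],None,fx=4,fy=4)]))
go((1,1,1,0))
"
```

```text
now [367.  -75.2 204.2] [-179.97    0.37  179.92] F [0.1 0.  0.2] t 22.0 g 0.2
(1, 1, 1, 0) [0.9186 0.1895 0.502 ] [1.900e-02 2.000e-03 5.997e+00]
```

View pics/end.png

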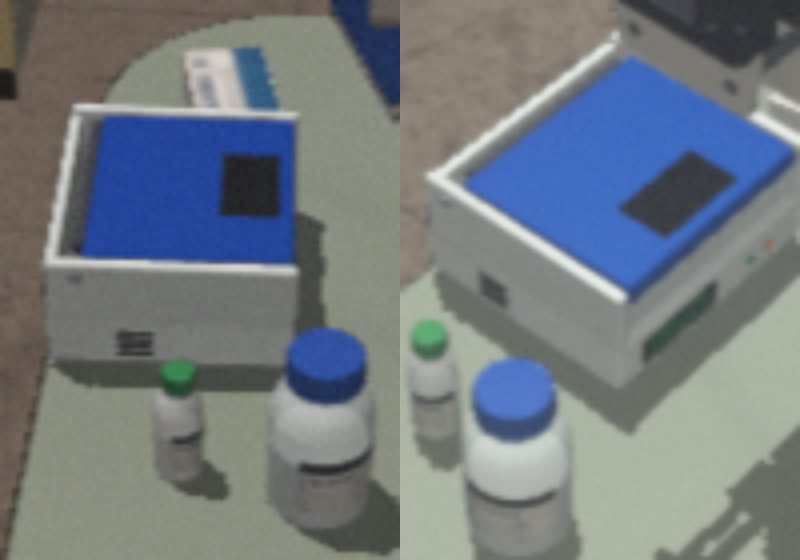

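View pics/end0.png

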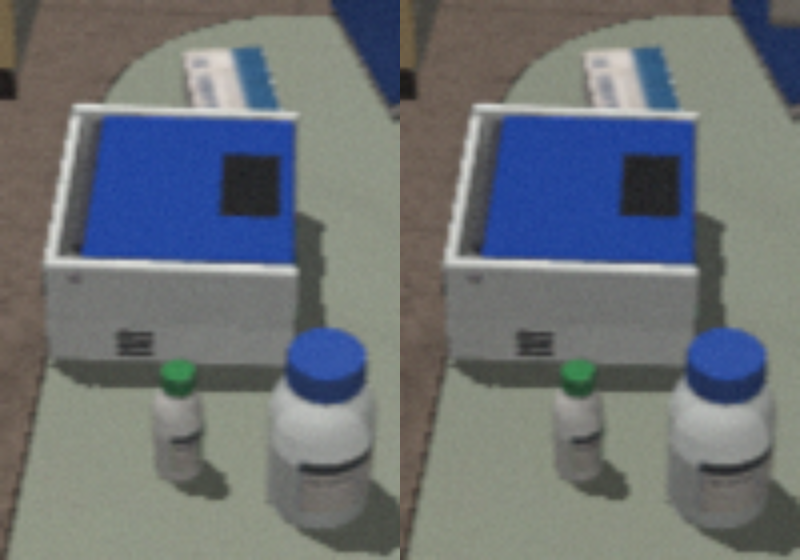

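```bash
python3 -c "
from plant import *
print(close_job())"
```

```text
the job is handed in; nothing more can be done
None
```

I ran the whole sequence and handed the job in at about 22 s of the 56 s allowed. I got no verdict, and the joint values were not readable, so the results below come from the force readings and the pictures.

- **Opening:** I pressed the pad to its stop with about 15 N and backed off. The cover swung open to about 1.6 rad in the side view.
- **Green button:** I pressed it with the closed fingers to a hard stop. Backing off gave a spring force of about 5 N just above the stop and 3.7 N 2 mm higher, which fits a button that goes fully in at about 5 N. It was out again in a later picture.
- **Closing:** I pushed the cover down from behind with 2 N or less at each reading, pressed the pad to its stop with about 11 N, and lifted clear. The cover was still shut about 1.5 s later.

**Last checks:** In the side view, before and after, the logger, both bottles and the slide box show no visible movement. The contact force was about zero, with the arm clear. I never touched the red button.

**What disagreed:**
- The green button's stop came about 5 mm higher than I worked out from the given heights and the pad press.
- The green press peaked at 51 N, well above the 5 N needed, because I had commanded it deeper to reach the stop I expected.
- I take the button as fully in because of the spring force and the hard stop; I could not confirm its depth from a picture.

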